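# Load the dock with keyed spawn trays under lid and keeper bar

### The arm

A 6-joint arm with a two-finger parallel gripper is mounted at the origin on the work surface. World frame = base frame: x ahead of the robot, y to its left, z up, the work surface at z = 0. Lengths are in m, angles in rad, forces in N, time in s.
With the tool pointing down it reaches from about 0.275 to 0.825 m from the base axis. Payload 4.9 kg.
Tool frame: the origin (TCP) lies midway between the tips of the shut fingers; the grasp point (between the pads) lies 19 mm behind it (bot.grip_depth is the distance from the TCP to the grasp point, in m); y points along the fingers, x is the direction in which the jaws open and shut, and the axes are right-handed (so a half turn about y gives the same grasp; the last joint's range is limited). The gripper opens to 85 mm and grips with 20 to 120 N. Pads are 22 mm wide; open, the fingers measure 114 mm over their backs; the gripper's body (76 mm by 85 mm) begins 54 mm behind the grasp point. The pads swing forward as they close: fully open they stand 13 mm farther back than shut.
Start: joints at [1.129, 0.326, -0.193, 1.052, 0, 1.437], TCP at [0.167, 0.524, 0.231] pointing down, gripper open.
Joint ranges: [-2.65, 2.65], [-0.97, 1.79], [-1.3, 1.35], [-1.93, 2.1], [-1.47, 1.37], [-3.14, 3.14]. Speed limits (rad/s): [2.57, 2.57, 3.14, 3.14, 3.14, 3.14].

### API

Orientations are given as a unit quaternion [w, x, y, z].
In Python, from cell import bot gives the robot as it stands. Calls block until the motion is done:
- bot.move_pose(position, orientation): joint-space move of the TCP to a pose.
- bot.move_linear(position, speed=0.15, rotation=None, until_force=None): straight line of the TCP; rotation=None keeps the orientation; speed is the mean speed in m/s. With until_force (N) it stops when the force on the tool has changed by that much, and returns True; else False.
- bot.goto_joints(angles): joint-space move.
- bot.set_gripper(opening, grasp_force=None): opening from 0.0 (shut) to 1.0 (fully open); grasp_force is the grip in N (None keeps the last); returns when the fingers have stopped.
- bot.wait(seconds).
- bot.solve_ik(position, orientation): joint angles nearest the present ones, or None.
- bot.camera(name): name is "scene" or "top" or "wrist"; returns the picture (400x640x3 uint8, red, green, blue); there is no depth.
- bot.calibration(name): a dict with "mtx" (3x3 intrinsics, pixels), "k1" (the pictures are not rectified: a ray, as slopes to the right and down, at radius r is drawn at 1 + k1 r^2 times it, then the intrinsics apply), "extrinsics" (4x4, takes a point from world to camera coordinates); the wrist camera has in their place "hand_eye" (4x4, takes a point from camera to tool coordinates, whose origin is the TCP and whose axes are the tool frame's). Camera axes: x right, y down, z forward; pixel columns grow to the right and rows downward; lengths in m; the calibration is good to about 2 mm. A picture is of the moment at which its call begins: read the wrist's pose just before it. calibration takes no time and is no camera call.
A pose or a line that the arm cannot do raises bot.PlanningError and nothing moves.
- bot.close_job(): hands the job in, once; it reports no verdict.
Trained networks look in the newest picture that a camera, given by its name, has taken for a name from the list of things; names that differ only in an ending like _2 or _b are one class to them, and where a whole thing is asked for, a point or a joint stands for the part that bears it (a point fixed in the world has none). Each returns a list of dicts, best first, with "confidence" (0 to 1); they miss things now and then, are a little off and sometimes report something else, mostly with a low value. They report only what shows in the picture. A call takes as long as a camera call. They do not tell look-alikes from the thing itself.
- bot.search_frame(camera, thing): "bbox" ([left, top, width, height] in pixels, round what is visible of it).
Readings, each from a call of its own:
- bot.read_clock(): time.
- bot.read_joint_positions(): joint angles.
- bot.read_joint_vel(): joint speeds.
- bot.read_joint_efforts(): joint torques, N m.
- bot.read_position(): TCP position.
- bot.read_tool_rot(): TCP orientation.
- bot.read_ft_force(): force on the tool from outside, world axes, zero at the start.
- bot.read_moment(): the same for the moment, N m.
- bot.read_gripper_width(): opening from 0.0 (shut) to 1.0 (fully open).
Only numpy, scipy, OpenCV 4.12 (cv2) and the standard library are available. Lean on these libraries where they do the work, as an engineer would, in place of code of your own. Each camera call takes 0.05 s, during which the arm holds its last target. There are 200 camera calls.

### The job

Load the dock for the next cart: swing the keeper bar well open and take the grey lid off the empty dock. Stack every black tray on the bench in the dock, in any order, each turned so that its notch drops over the key below and it sits fully home, then put the lid on top, seated over the key in the same way. Last, swing the keeper bar shut until it is held by its catch; leave the bottle, the jar and the hygrometer where they are.

Things in the scene. Friction and masses are not known exactly. Their poses are not given: they have to be found in the camera images.
- tray1: black vented tray, 96 (x) x 92 (y) x 44 high, walls 4; 2 to 4 identical ones, the rest absent. Origin: centre of underside; z up, x to its keyed end. Lift by the central rib: 60 long (x), 12 thick (y), from inner floor z = 10 up to z = 34, 36 free on each side; pinch it across y. Stacked the same way round it sits 36 above the tray below; the wrong way round it stays about 7 too high. About 0.16 kg
- tray1_key (a point): top of its key, 40 along x, 43 up: a grey block inside the +x end wall, 16 wide, reaching 8 inwards, up to 1 below the rim. Underneath, a foot 8 high on round studs, set in 6.5 all round, has a 20 wide notch in its +x end (beyond x = 34); it drops inside the rim below (2.5 play each side), the notch over the key (2 play), the shoulder above the foot resting on the rim
- tray2: black vented tray, 96 (x) x 92 (y) x 44 high, walls 4; 2 to 4 identical ones, the rest absent. Origin: centre of underside; z up, x to its keyed end. Lift by the central rib: 60 long (x), 12 thick (y), from inner floor z = 10 up to z = 34, 36 free on each side; pinch it across y. Stacked the same way round it sits 36 above the tray below; the wrong way round it stays about 7 too high. About 0.16 kg
- tray2_key (a point): top of its key, 40 along x, 43 up: a grey block inside the +x end wall, 16 wide, reaching 8 inwards, up to 1 below the rim. Underneath, a foot 8 high on round studs, set in 6.5 all round, has a 20 wide notch in its +x end (beyond x = 34); it drops inside the rim below (2.5 play each side), the notch over the key (2 play), the shoulder above the foot resting on the rim
- tray3: black vented tray, 96 (x) x 92 (y) x 44 high, walls 4; 2 to 4 identical ones, the rest absent. Origin: centre of underside; z up, x to its keyed end. Lift by the central rib: 60 long (x), 12 thick (y), from inner floor z = 10 up to z = 34, 36 free on each side; pinch it across y. Stacked the same way round it sits 36 above the tray below; the wrong way round it stays about 7 too high. About 0.16 kg
- tray3_key (a point): top of its key, 40 along x, 43 up: a grey block inside the +x end wall, 16 wide, reaching 8 inwards, up to 1 below the rim. Underneath, a foot 8 high on round studs, set in 6.5 all round, has a 20 wide notch in its +x end (beyond x = 34); it drops inside the rim below (2.5 play each side), the notch over the key (2 play), the shoulder above the foot resting on the rim
- tray4: black vented tray, 96 (x) x 92 (y) x 44 high, walls 4; 2 to 4 identical ones, the rest absent. Origin: centre of underside; z up, x to its keyed end. Lift by the central rib: 60 long (x), 12 thick (y), from inner floor z = 10 up to z = 34, 36 free on each side; pinch it across y. Stacked the same way round it sits 36 above the tray below; the wrong way round it stays about 7 too high. About 0.16 kg
- tray4_key (a point): top of its key, 40 along x, 43 up: a grey block inside the +x end wall, 16 wide, reaching 8 inwards, up to 1 below the rim. Underneath, a foot 8 high on round studs, set in 6.5 all round, has a 20 wide notch in its +x end (beyond x = 34); it drops inside the rim below (2.5 play each side), the notch over the key (2 play), the shoulder above the foot resting on the rim
- lid: grey vented lid, 96 (x) x 92 (y). Origin: centre of its underside, z up. Same notched 8 high foot as a tray, then a plate from z = 8 to 12, and in the middle a grip fin 60 long (x), 12 thick (y), up to z = 38. It starts seated in the empty dock's rim, 8 above the dock's origin. Turned like the trays it sits 36 above the top tray's origin. About 0.12 kg
- lid_notch (a point): the lid's notch, 40 from the lid's origin along its x, 12 up: 20 wide, cut right through plate and foot at the +x end, so seen from above
- dock: fixed galvanised dock. Origin on the bench at the centre of its rim, z up. Rim like a tray's, 96 x 92, top at z = 16, key inside its +x end: the first tray sits with its origin 8 above the dock's, x axes alike; next ones at 44, 80, 116. Plate 200 x 140 x 6; hinge post 16 round, 74 high at (-75, 64); catch post 16 x 30, 55 high (stop lug 81) at (70, 68)
- gate (a joint): keeper bar, level, shut at the start, 66 above the bench, 10 thick, on an upright hinge. 0 = shut: it lies along the dock's +x at dock y = 64, against the stop; grows to 1.7 rad as it swings out to the dock's +y. Stays where left. A spring ball on the catch post is ridden over at about 0.11 to 0.05 rad (about 3 N at the knob) and holds the bar at 0
- gate_knob (a point): centre of the top of the bar's upright black knob: 14 diameter, from the bar's axis 40 up (66 to 106 above the bench), at the bar's free end, 180 from the hinge axis; pinch it from above or push it
- gate_hinge (a point): point on the keeper bar's hinge axis at the height of the bar's axis; dock frame (-75, 64, 66)
- mister: white bottle, 60 diameter x 160 high, bystander; origin at the centre of its underside
- jar: jar with a white cap, 64 diameter x 85 high, bystander; origin at the centre of its underside
- hygrometer: white hygrometer box, 30 x 90 x 60 high, bystander; origin at the centre of its underside
Things that resemble listed ones, but are neither listed nor needed, are in the scene too. Leave any pink look-alike of the tray1 alone.

How it is judged:
By the outcome, as a careful person would: the job done as asked, in the order asked, and still so for the second after the job is handed in, with the robot touching nothing.
Of tray1, tray2, tray3, tray4 only 2 to 4 are there at a start; the rules pass over those that are not, and their reading is None.
At some moment in a run one of tray1, tray2, tray3, tray4, lid may be knocked a few centimetres aside while the robot is not near it.
Once in a run the grip may slacken for a moment while it holds something.
It also fails if it takes over 210 s, if anything falls off the work surface, if the arm or the gripper's body presses on something with over 40 N, if the wrist force passes 120 N, or if a joint passes its speed limit or range.

## Working session

There is one attempt and no reset: what is moved stays moved. The work goes in short steps, each a Python script; the robot and the scene stay as the last script left them, time stands still between calls to the robot, and variables do not carry over. Pictures are saved under pics/ and viewed, about 12 in all and at most 16, crops included, and the job is handed in when it is done.

```bash
ls; mkdir -p pics; python3 - <<'E'
from cell import bot
import cv2, numpy as np
for c in ("scene","top"):
    im=bot.camera(c); cv2.imwrite(f"pics/{c}0.png",im[:,:,::-1])
    k=bot.calibration(c); print(c,np.round(k["mtx"],1).tolist(),k["k1"],np.round(k["extrinsics"],3).tolist())
    for t in ("tray1","tray1_key","lid","lid_notch","dock","gate_knob","mister","jar","hygrometer"):
        print(t,[(np.round(d["bbox"]).astype(int).tolist(),round(d["confidence"],2)) for d in bot.search_frame(c,t)])
print(bot.calibration("wrist")); print(bot.read_clock(),bot.read_tool_rot(),bot.grip_depth)
E
```

```text
pics
scene [[498.2, 0.0, 312.7], [0.0, 498.2, 195.5], [0.0, 0.0, 1.0]] 0.05543780799786065 [[0.412, 0.911, 0.003, -0.189], [0.562, -0.252, -0.788, -0.224], [-0.717, 0.326, -0.616, 1.92], [0.0, 0.0, 0.0, 1.0]]
tray1 [([179, 178, 41, 30], 0.92), ([146, 218, 49, 39], 0.91), ([235, 235, 46, 37], 0.85), ([205, 204, 46, 35], 0.63), ([438, 185, 22, 50], 0.18)]
tray1_key [([179, 173, 38, 36], 0.88), ([209, 203, 38, 37], 0.85), ([151, 218, 45, 37], 0.64)]
lid [([346, 182, 35, 25], 0.91)]
lid_notch [([345, 188, 42, 21], 0.79)]
dock [([332, 164, 72, 62], 0.8), ([344, 185, 37, 22], 0.19)]
gate_knob [([366, 168, 38, 32], 0.72)]
mister [([436, 183, 28, 52], 0.81)]
jar [([367, 243, 22, 36], 0.83)]
hygrometer [([297, 262, 30, 37], 0.73)]
top [[455.5, 0.0, 322.4], [0.0, 455.5, 205.9], [0.0, 0.0, 1.0]] -0.06996704029349553 [[-0.027, -1.0, 0.003, -0.058], [-0.996, 0.026, -0.08, 0.541], [0.08, -0.005, -0.997, 1.212], [0.0, 0.0, 0.0, 1.0]]
tray1 [([438, 212, 46, 49], 0.85), ([378, 215, 44, 43], 0.71), ([361, 156, 48, 46], 0.61), ([394, 280, 47, 48], 0.61)]
tray1_key [([393, 280, 49, 47], 0.94), ([375, 21
[... 290 characters left out ...]
[266, 100, 28, 28], 0.73)]
hygrometer [([330, 112, 36, 19], 0.64), ([199, 180, 18, 75], 0.52)]
{'mtx': array([[343.66381238,   0.        , 318.53242177],
       [  0.        , 343.66381238, 198.58356999],
       [  0.        ,   0.        ,   1.        ]]), 'k1': 0.023487276489199377, 'hand_eye': array([[ 9.99999829e-01,  1.07677944e-04,  5.74374099e-04,
         7.56748781e-04],
       [-5.25642471e-04, -2.63725852e-01,  9.64597532e-01,
        -1.44201821e-01],
       [ 2.55343177e-04, -9.64597669e-01, -2.63725750e-01,
         6.66506235e-02],
       [ 0.00000000e+00,  0.00000000e+00,  0.00000000e+00,
         1.00000000e+00]])}
1.0 [ 0.57073107 -0.5707224  -0.41747727  0.41743828] 0.0187
```

```bash
python3 - <<'E'
import cv2
im=cv2.imread("pics/top0.png"); cv2.imwrite("pics/top0c.png",cv2.resize(im[80:350,130:530],None,fx=2,fy=2,interpolation=cv2.INTER_CUBIC))
E
```

```text
(no output)
```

View pics/top0c.png

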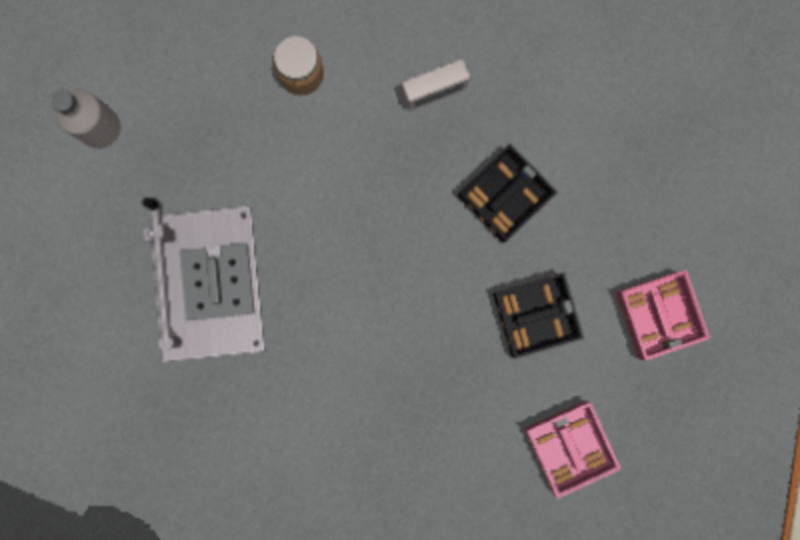

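View pics/scene0.png

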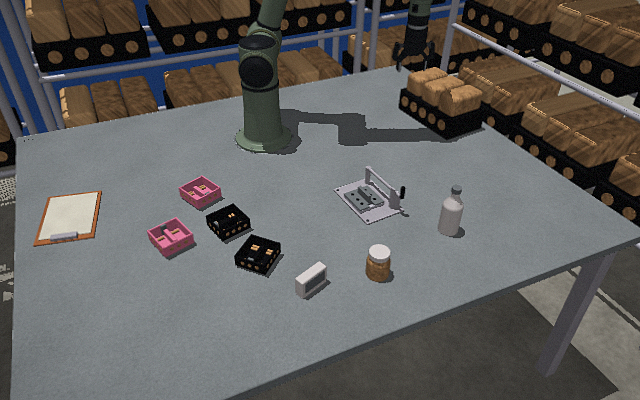

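```bash
cat > h.py <<'E'
from cell import bot
import numpy as np, cv2
from scipy.spatial.transform import Rotation as Ro
from scipy.optimize import minimize
def q4(R): 
    a=Ro.from_matrix(R).as_quat(); return [float(v) for v in (a[3],a[0],a[1],a[2])]
def down(phi):
    "tool down, jaw axis (tool x) at world angle phi"
    x=np.array([np.cos(phi),np.sin(phi),0]); y=np.array([0,0,-1.]); return q4(np.column_stack([x,y,np.cross(x,y)]))
def wristE():
    w,x,y,z=bot.read_tool_rot(); T=np.eye(4); T[:3,:3]=Ro.from_quat([x,y,z,w]).as_matrix(); T[:3,3]=bot.read_position()
    return np.linalg.inv(T@bot.calibration("wrist")["hand_eye"])
def shoot(c,name=None):
    k=bot.calibration(c); E=wristE() if c=="wrist" else np.array(k["extrinsics"])
    im=bot.camera(c)[:,:,::-1].copy()
    if name: cv2.imwrite(f"pics/{name}.png",im)
    return im,(np.array(k["mtx"]),k["k1"],E)
def proj(P,cam):
    M,k1,E=cam; p=np.atleast_2d(P)@E[:3,:3].T+E[:3,3]; s=p[:,:2]/p[:,2:]; s=s*(1+k1*(s**2).sum(1,keepdims=True))
    return s*M[0,0]+M[:2,2]
def ray(uv,z,cam):
    M,k1,E=cam; d=(np.atleast_2d(uv)-M[:2,2])/M[0,0]; s=d.copy()
    for _ in range(8): s=d/(1+k1*(s**2).sum(1,keepdims=True))
    D=np.c_[s,np.ones(len(s))]@E[:3,:3]; C=-E[:3,:3].T@E[:3,3]
    return C+D*((z-C[2])/D[:,2])[:,None]
def place(P,x,y,a,z=0):
    c,s=np.cos(a),np.sin(a); P=np.atleast_2d(P); return np.c_[x+c*P[:,0]-s*P[:,1],y+s*P[:,0]+c*P[:,1],z+P[:,2]]
def box(hx,hy,z0,z1): return np.array([[i*hx,j*hy,k] for i in(-1,1) for j in(-1,1) for k in(z0,z1)])
E
python3 - <<'E'
from h import *
cam=lambda c:(np.array(bot.calibration(c)["mtx"]),bot.calibration(c)["k1"],np.array(bot.calibration(c)["extrinsics"]))
t=cam("top"); o=np.array([130,80])
for n,uv,z in [("trayA",(504,193),.044),("keyA",(529,172),.044),("trayB",(537,314),.044),("keyB",(567,307),.044),("dockkey",(213,250),.02),("lidc",(217,283),.02),("hinge",(167,343),.066),("knob",(150,203),.106),("mister",(95,132),.0),("misttop",(65,100),.16),("jar",(300,78),0),("hyg",(435,88),0),("pinkR",(664,316),.044),("pinkB",(573,448),.044)]:
    print(n,np.round(ray(np.array(uv)/2+o,z,t)[0],3))
s=cam("scene")
print("blk",np.round(ray([[400,100],[445,135],[482,120]],0,s),3)); print(proj([[.4,.44,.1]],t), proj(ray([[440,115]],0,s),t))
E
```

```text
trayA [ 0.613 -0.234  0.044]
keyA [ 0.64  -0.268  0.044]
trayB [ 0.45  -0.271  0.044]
keyB [ 0.458 -0.312  0.044]
dockkey [0.549 0.161 0.02 ]
lidc [0.504 0.156 0.02 ]
hinge [0.425 0.214 0.066]
knob [0.603 0.225 0.106]
mister [0.721 0.33  0.   ]
misttop [0.726 0.317 0.16 ]
jar [0.789 0.04  0.   ]
hyg [ 0.77  -0.149  0.   ]
pinkR [ 0.442 -0.442  0.044]
pinkB [ 0.273 -0.313  0.044]
blk [[-0.048  0.644  0.   ]
 [ 0.272  0.646  0.   ]
 [ 0.237  0.851  0.   ]]
[[122.81015579 263.44981843]] [[ 40.55186581 359.81175985]]
```

```bash
cat >> h.py <<'E'
def look(x,y,z,phi,h,name=None):
    zt=np.array([-np.sin(phi),np.cos(phi)]); p=np.array([x,y])-zt*(.067-.273*h)
    bot.move_pose([float(p[0]),float(p[1]),z+h-.144],down(phi)); bot.wait(.3)
    return shoot("wrist",name)
E
python3 - <<'E'
from h import *
w,x,y,z=bot.read_tool_rot(); R=Ro.from_quat([x,y,z,w]).as_matrix(); print(np.round(R,2).tolist())
for tgt in [(.504,.156,.2),(.613,-.234,.2),(.45,-.271,.2),(.36,.41,.1)]:
  for phi in np.arange(-np.pi,np.pi,np.pi/4):
    q=bot.solve_ik(list(tgt),down(phi)); print(tgt,round(phi,2),None if q is None else np.round(q,2).tolist())
E
```

```text
[[0.3, 0.0, -0.95], [0.95, 0.0, 0.3], [0.0, -1.0, -0.0]]
(0.504, 0.156, 0.2) -3.14 [0.16, 0.31, -0.3, 0.96, 0.0, -1.41]
(0.504, 0.156, 0.2) -2.36 [0.16, 0.31, -0.3, 0.96, 0.0, -2.2]
(0.504, 0.156, 0.2) -1.57 [0.16, 0.31, -0.3, 0.96, 0.0, -2.98]
(0.504, 0.156, 0.2) -0.79 [0.16, 0.31, -0.3, 0.96, 0.0, 2.52]
(0.504, 0.156, 0.2) 0.0 [0.16, 0.31, -0.3, 0.96, 0.0, 1.73]
(0.504, 0.156, 0.2) 0.79 [0.16, 0.31, -0.3, 0.96, 0.0, 0.95]
(0.504, 0.156, 0.2) 1.57 [0.16, 0.31, -0.3, 0.96, 0.0, 0.16]
(0.504, 0.156, 0.2) 2.36 [0.16, 0.31, -0.3, 0.96, 0.0, -0.63]
(0.613, -0.234, 0.2) -3.14 [-0.48, 0.54, 0.07, 1.09, 0.0, -2.05]
(0.613, -0.234, 0.2) -2.36 [-0.48, 0.54, 0.07, 1.09, 0.0, -2.83]
(0.613, -0.234, 0.2) -1.57 [-0.48, 0.54, 0.07, 1.09, 0.0, 2.66]
(0.613, -0.234, 0.2) -0.79 [-0.48, 0.54, 0.07, 1.09, 0.0, 1.88]
(0.613, -0.234, 0.2) 0.0 [-0.48, 0.54, 0.07, 1.09, 0.0, 1.09]
(0.613, -0.234, 0.2) 0.79 [-0.48, 0.54, 0.07, 1.09, 0.0, 0.31]
(0.613, -0.234, 0.2) 1.57 [-0.48, 0.54, 0.07, 1.09, 0.0, -0.48]
(0.613, -0.234, 0.2) 2.36 [-0.48, 0.54, 0.07, 1.09, 0.0, -1.26]
(0.45, -0.271, 0.2) -3.14 [-0.68, 0.3,
[... 249 characters left out ...]
.3, -0.31, 0.96, 0.0, 0.89]
(0.45, -0.271, 0.2) 0.79 [-0.68, 0.3, -0.31, 0.96, 0.0, 0.1]
(0.45, -0.271, 0.2) 1.57 [-0.68, 0.3, -0.31, 0.96, 0.0, -0.68]
(0.45, -0.271, 0.2) 2.36 [-0.68, 0.3, -0.31, 0.96, 0.0, -1.47]
(0.36, 0.41, 0.1) -3.14 [0.71, 0.44, -0.39, 0.74, 0.0, -0.86]
(0.36, 0.41, 0.1) -2.36 [0.71, 0.44, -0.39, 0.74, 0.0, -1.64]
(0.36, 0.41, 0.1) -1.57 [0.71, 0.44, -0.39, 0.74, 0.0, -2.43]
(0.36, 0.41, 0.1) -0.79 [0.71, 0.44, -0.39, 0.74, 0.0, 3.07]
(0.36, 0.41, 0.1) 0.0 [0.71, 0.44, -0.39, 0.74, 0.0, 2.29]
(0.36, 0.41, 0.1) 0.79 [0.71, 0.44, -0.39, 0.74, 0.0, 1.5]
(0.36, 0.41, 0.1) 1.57 [0.71, 0.44, -0.39, 0.74, 0.0, 0.71]
(0.36, 0.41, 0.1) 2.36 [0.71, 0.44, -0.39, 0.74, 0.0, -0.07]
```

```bash
python3 - <<'E'
from h import *
a,_=look(.504,.156,.02,1.57,.40,"w_dock"); np.save("E_dock",_[2])
b,_=look(.613,-.234,.044,.67,.27,"w_A"); np.save("E_A",_[2])
c,_=look(.45,-.271,.044,.19,.27,"w_B"); np.save("E_B",_[2])
cv2.imwrite("pics/wAB.png",np.vstack([b[:,60:580],c[:,60:580]])[::1][:800]) 
cv2.imwrite("pics/wAB.png",np.hstack([cv2.resize(i[0:400,120:520],(400,400)) for i in(b,c)]))
print(bot.read_clock())
E
```

```text
6.05
```

View pics/w_dock.png

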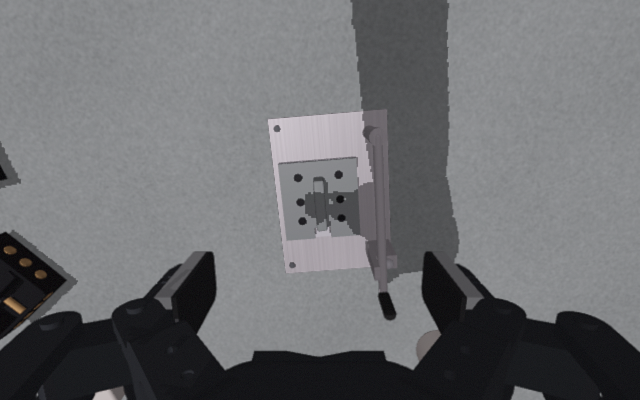

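View pics/wAB.png

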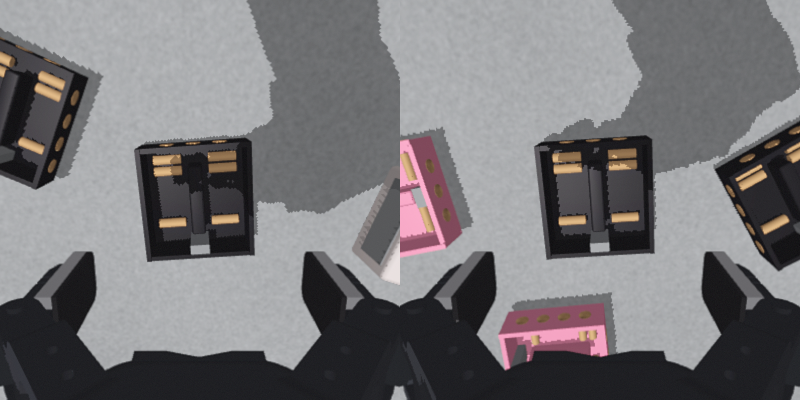

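```bash
cat >> h.py <<'E'
TRAY=np.vstack([box(.048,.046,.008,.044),box(.0415,.0395,0,.008)])
def fit_tray(im,cam,x,y,a,z=0,thr=70,dbg=None,P=TRAY):
    m=(im.max(2)<thr).astype(np.uint8); m=cv2.morphologyEx(m,cv2.MORPH_OPEN,np.ones((3,3)))
    n,l=cv2.connectedComponents(m); g=np.zeros_like(m); h0=cv2.convexHull(proj(place(P,x,y,a,z),cam).astype(np.float32))
    cv2.fillConvexPoly(g,h0.astype(np.int32),1)
    k=np.bincount(l[(g>0)&(l>0)]).argmax(); H=cv2.convexHull(np.argwhere(l==k)[:,::-1].astype(np.float32))
    def cost(v):
        h=cv2.convexHull(proj(place(P,*v,z),cam).astype(np.float32)); i=cv2.intersectConvexConvex(h,H)[0]
        return -i/(cv2.contourArea(h)+cv2.contourArea(H)-i)
    r=min((minimize(cost,[x,y,a],method="Nelder-Mead",options=dict(initial_simplex=np.array([x,y,a])+d*np.array([[0,0,0],[.02,0,0],[0,.02,0],[0,0,.2]]),xatol=1e-5,fatol=1e-6)) for d in(1,-1)),key=lambda r:r.fun)
    if dbg:
        o=im.copy(); cv2.polylines(o,[H.astype(np.int32)],1,(0,255,0)); cv2.polylines(o,[cv2.convexHull(proj(place(P,*r.x,z),cam).astype(np.float32)).astype(np.int32)],1,(0,0,255))
        cv2.circle(o,proj(place([.04,0,.043],*r.x,z),cam)[0].astype(int).tolist(),2,(255,255,0)); cv2.imwrite(f"pics/{dbg}.png",o)
    return r.x,-r.fun
E
python3 - <<'E'
from h import *
from scipy.optimize import least_squares
k=bot.calibration("wrist"); C=lambda n:(k["mtx"],k["k1"],np.load(f"E_{n}.npy"))
for n,g in (("A",(.613,-.234,-.9)),("B",(.45,-.271,-1.38))): print(n,fit_tray(cv2.imread(f"pics/w_{n}.png"),C(n),*g,dbg="f_"+n))
c=C("dock")
M=np.array([[-100,-70,6],[100,-70,6],[-100,70,6],[-48,-46,20],[48,-46,20],[-48,46,20],[-90,-60,6]])/1e3
uv=np.array([[268,119],[287,273],[387,110],[279,163],[287,240],[357,157],[277,128]])
for ix in (range(3),range(3,6)):
    ix=list(ix); r=least_squares(lambda v:(proj(place(M[ix],*v),c)-uv[ix]).ravel(),[.5,.16,0]); print(r.x,np.round(r.fun,1))
a=[cv2.imread(f"pics/f_{n}.png")[100:300,200:460] for n in "AB"]
cv2.imwrite("pics/fAB.png",cv2.resize(np.hstack(a),(780,300)))
E
```

```text
A (array([ 0.61618605, -0.23778878, -0.82504227]), np.float64(0.9353640916129705))
B (array([ 0.45016115, -0.27331616, -1.31657653]), np.float64(0.960223412138594))
[0.50604295 0.17627856 0.0834246 ] [ 0.   0.5 -0.6  0.5  0.5 -0.8]
[0.50595696 0.16042623 0.07904259] [-0.2  0.3  0.1 -0.6  0.1  0.2]
```

View pics/fAB.png

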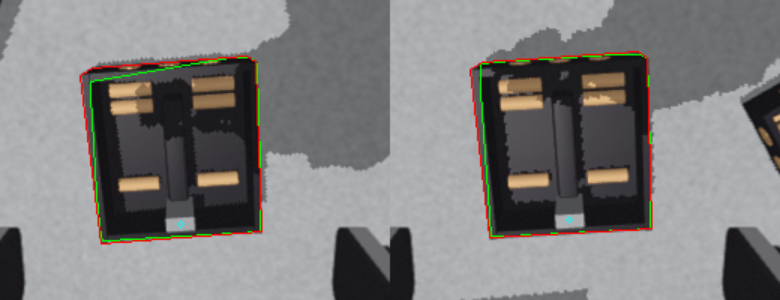

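```bash
cat >> h.py <<'E'
D=[.506,.1604,.079]
HG=place([-.075,.064,.066],*D)[0]
def knob(th,z): a=D[2]+th; return [float(HG[0]+.18*np.cos(a)),float(HG[1]+.18*np.sin(a)),z], down(a+np.pi/2)
E
python3 - <<'E'
from h import *
k=bot.calibration("wrist"); print("knob px",proj([knob(0,.106)[0]],(k["mtx"],k["k1"],np.load("E_dock.npy"))))
p,q=knob(0,.20); print(p)
bot.set_gripper(.45,30); bot.move_pose(p,q)
p[2]=.078; print("hit",bot.move_linear(p,speed=.1,until_force=8), bot.read_position())
bot.set_gripper(0,30); print(bot.read_gripper_width(),bot.read_ft_force())
for th in np.arange(.15,1.51,.15):
    p,q=knob(th,.078); bot.move_linear(p,speed=.12,rotation=q)
print(bot.read_gripper_width(),bot.read_ft_force())
bot.set_gripper(.45); p[2]=.2; bot.move_linear(p,speed=.2); print(bot.read_clock())
look(.506,.1604,.02,1.65,.30,"w_dock2"); np.save("E_dock2",wristE())
im,_=shoot("top"); cv2.imwrite("pics/top1.png",cv2.resize(im[80:350,100:500],None,fx=1.0,fy=1.0))
a=cv2.imread("pics/w_dock2.png"); cv2.imwrite("pics/v1.png",np.hstack([cv2.resize(a[:300,140:500],(420,350)),cv2.resize(im[130:330,110:310],(350,350))]))
E
```

```text
knob px [[390.68998331 314.14841978]]
[0.6056217753129718, 0.2324867663548016, 0.2]
hit False [0.60620839 0.23264904 0.07879288]
0.14576842998657075 [-0.12192626 -3.49891441  4.56707959]
0.15249172930227126 [ 0.40762035 -7.10710483  6.97632968]
15.0417
```

View pics/v1.png

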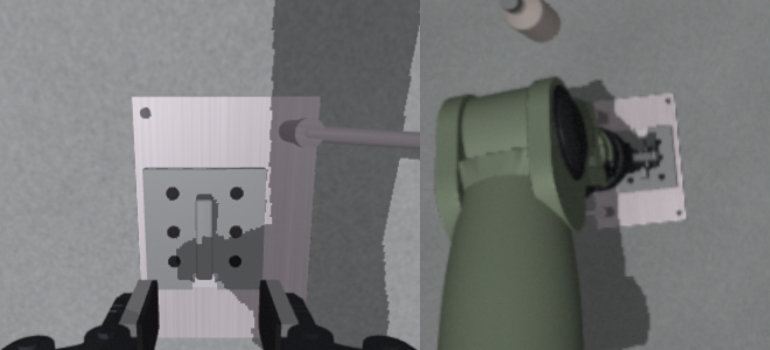

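```bash
python3 - <<'E'
from h import *
from scipy.optimize import least_squares
k=bot.calibration("wrist"); c=(k["mtx"],k["k1"],np.load("E_dock2.npy"))
M=np.array([[-48,-46,20],[-48,46,20],[48,-46,20]])/1e3; uv=np.array([[262.6,144],[368,144],[266,248.6]])
r=least_squares(lambda v:(proj(place(M,*v),c)-uv).ravel(),[.5,.16,0]); print(r.x,np.round(r.fun,1))
x,y,a=r.x
q=down(a+np.pi/2)
bot.move_pose([x,y,.14],q)
print(bot.move_linear([x,y,.028],speed=.08,until_force=8),bot.read_position())
bot.set_gripper(0,60); print(bot.read_gripper_width())
bot.move_linear([x,y,.10],speed=.08); print(bot.read_ft_force(),bot.read_gripper_width())
E
```

```text
[0.50642296 0.15906642 0.08198995] [-0.6  0.6  0.1  0.5  0.5 -1.4]
False [0.50685019 0.15913818 0.02847734]
0.12358130898535033
[-0.20856547  0.00434411 -1.82989032] 0.12329106720962588
```

```bash
python3 - <<'E'
from h import *
q=down(.08+np.pi/2)
bot.move_linear([.5,-.05,.10],speed=.15,rotation=q); print(bot.read_gripper_width())
print(bot.move_linear([.5,-.05,.014],speed=.06,until_force=4),bot.read_position())
bot.set_gripper(.45); bot.move_linear([.5,-.05,.1],speed=.15)
look(*D[:2],.016,1.65,.27,"w_dock3"); np.save("E_dock3",wristE())
im,c=shoot("wrist"); o=im.copy()
for P in (box(.048,.046,.016,.016),[[.036,-.008,.015],[.036,.008,.015]]):
    for p in proj(place(P,*D),c): cv2.circle(o,p.astype(int).tolist(),1,(0,0,255),-1)
cv2.imwrite("pics/dock3.png",cv2.resize(o[80:320,180:480],(750,600)))
print(bot.read_clock())
E
```

```text
0.13041163156866395
True [ 0.49965012 -0.04993607  0.02033774]
24.7417
```

View pics/dock3.png

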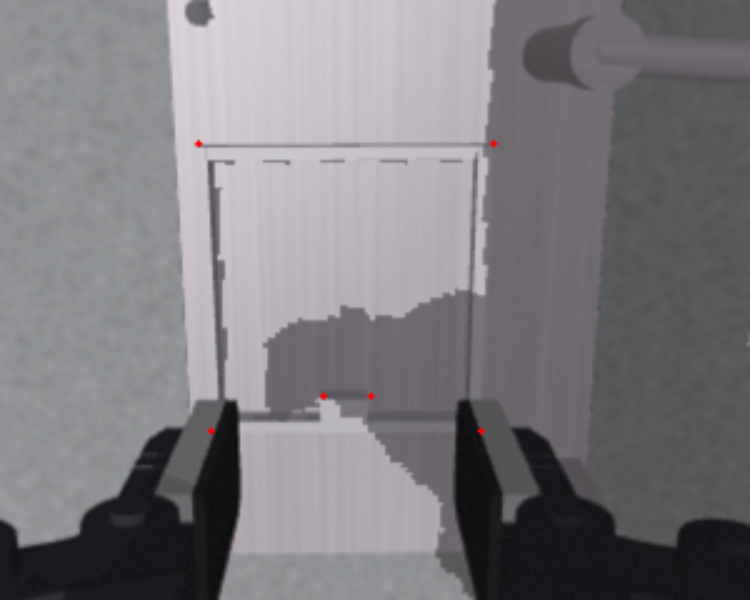

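```bash
cat >> h.py <<'E'
def pick_tray(g,tag):
    phi=g[2]+np.pi/2
    im,c=look(g[0],g[1],.044,phi,.27); np.savez(f"pk_{tag}",E=c[2]); cv2.imwrite(f"pics/pk_{tag}.png",im)
    best=max((fit_tray(im,c,*g,thr=t,dbg=f"pkf_{tag}_{t}")+(t,) for t in (70,80,90)),key=lambda b:b[1]); print("fit",best)
    return best[0]
def grasp(v,ztcp):
    x,y,a=map(float,v); q=down(a+np.pi/2); bot.set_gripper(.45,60)
    bot.move_pose([x,y,ztcp+.10],q)
    hit=bot.move_linear([x,y,ztcp],speed=.08,until_force=8); bot.set_gripper(0,60); p=bot.read_position()
    print("grasp hit",hit,np.round(p,4),bot.read_gripper_width()); return float(p[2])
E
python3 - <<'E'
from h import *
f=bot.read_ft_force()
v=pick_tray((.45016,-.2733,-1.3166),"B")
z=grasp(v,.014); x,y=map(float,v[:2])
bot.move_linear([x,y,.12],speed=.1); bot.wait(.3); print(np.round(f,2),np.round(bot.read_ft_force(),2),bot.read_gripper_width(),bot.read_clock())
open("zg","w").write(str(z))
E
```

```text
fit (array([ 0.46499966, -0.28579636, -1.31540474]), np.float64(0.13947172856217088), 70)
grasp hit False [ 0.4656 -0.2861  0.0146] 0.12277052342827309
[-0.8   0.01 -0.03] [ 0.02 -0.5  -0.94] 0.12533518722749643 30.5167
```

```bash
python3 - <<'E'
from h import *
im=shoot("wrist")[0]; t=shoot("top")[0]
p=cv2.imread("pics/pkf_B_70.png")
cv2.imwrite("pics/v2.png",np.vstack([np.hstack([cv2.resize(p,(400,250)),cv2.resize(im,(400,250))]),cv2.resize(t[100:320,100:740],(800,330))]))
E
```

```text
(no output)
```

View pics/v2.png

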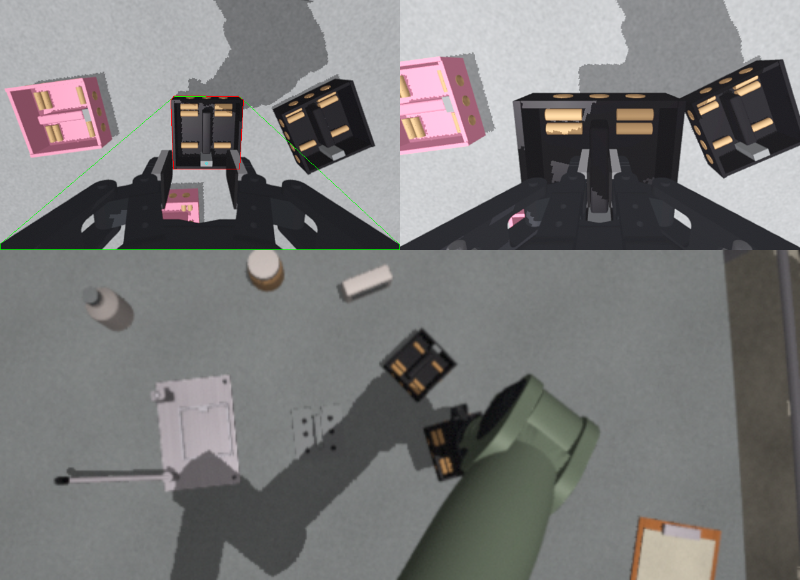

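```bash
cat >> h.py <<'E'
def inhand(z0,dbg=None):
    "x offset (along tray x) of held tray's origin from tool axis"
    x,y,zt=bot.read_position(); w,qx,qy,qz=bot.read_tool_rot(); tx=Ro.from_quat([qx,qy,qz,w]).as_matrix()[:,0]
    a=np.arctan2(tx[1],tx[0])-np.pi/2; im,c=shoot("wrist"); m=im.max(2)<70; m=cv2.morphologyEx(m.astype(np.uint8),cv2.MORPH_OPEN,np.ones((3,3)))
    cols=[u for u in list(range(215,285,5))+list(range(355,425,5))]
    top=np.median([np.argmax(m[90:,u])+90 for u in cols if m[90:,u].any()])
    def pred(d):
        h=cv2.convexHull(proj(place(TRAY,x+d*np.cos(a),y+d*np.sin(a),a,zt-z0),c).astype(np.float32)); g=np.zeros(m.shape,np.uint8); cv2.fillConvexPoly(g,np.round(h*1).astype(np.int32),1)
        return np.median([np.argmax(g[:,u]) for u in cols])
    ds=np.arange(-.03,.03,.0005); pr=np.array([pred(d) for d in ds]); ok=np.abs(pr-top)<=.51
    d=float(ds[ok].mean()) if ok.any() else None; print("inhand top row",top,"d",d,a)
    if dbg:
        o=im.copy(); h=cv2.convexHull(proj(place(TRAY,x+d*np.cos(a),y+d*np.sin(a),a,zt-z0),c).astype(np.float32)); cv2.polylines(o,[h.astype(np.int32)],1,(0,0,255)); cv2.imwrite(f"pics/{dbg}.png",o)
    return d
E
python3 - <<'E'
from h import *
inhand(.0146,"ih")
im=cv2.imread("pics/ih.png"); cv2.imwrite("pics/ih2.png",im[120:330,140:500])
E
```

```text
inhand top row 149.0 d -0.0004999999999999727 -1.3153443767688355
```

View pics/ih2.png

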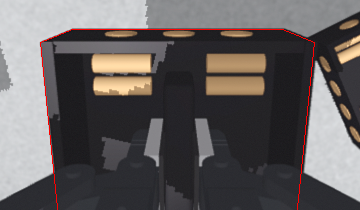

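```bash
cat >> h.py <<'E'
def put(z0,d,zs):
    "place held thing with origin at dock, seat height zs; returns True if home"
    q=down(D[2]+np.pi/2); o=lambda dx,dy,z:[float(v) for v in place([dx-d,dy,z+z0],*D)[0]]
    s=bot.read_position(); bot.move_linear([float(s[0]),float(s[1]),zs+.08+z0],speed=.15)
    bot.move_linear(o(0,0,zs+.08),speed=.18,rotation=q); bot.wait(.2)
    d2=inhand(z0) if z0<.0158 else None
    bot.move_linear(o(0,0,zs+.015),speed=.12)
    for dx,dy in [(0,0),(.002,0),(-.002,0),(0,.0015),(0,-.0015),(.002,.0015),(.002,-.0015),(-.002,.0015),(-.002,-.0015),(.0035,0),(-.0035,0)]:
        bot.move_linear(o(dx,dy,zs+.011),speed=.05)
        bot.move_linear(o(dx,dy,zs-.002),speed=.03,until_force=6)
        e=bot.read_position()[2]-z0-zs; print("try",dx,dy,"height err mm",round(e*1e3,1),np.round(bot.read_ft_force(),1),round(bot.read_gripper_width(),3))
        if e<.0025: return True
    return False
def letgo():
    bot.set_gripper(.45); p=bot.read_position(); bot.move_linear([float(p[0]),float(p[1]),float(p[2])+.09],speed=.15); print("clock",bot.read_clock())
E
python3 - <<'E'
from h import *
if put(.0146,-.0005,.008): letgo()
E
```

```text
inhand top row 149.0 d 0.0005000000000000282 0.07837712790554985
try 0 0 height err mm 0.2 [-0.6 -0.3  5. ] 0.126
clock 36.3
```

```bash
sed -i 's/    im,c=look(g\[0\],g\[1\],.044,phi,.27);/    bot.set_gripper(1.0); im,c=look(g[0],g[1],.044,phi,.27);/' h.py; python3 - <<'E'
from h import *
v=pick_tray((.61619,-.23779,-.825),"A")
im=cv2.imread("pics/pkf_A_80.png"); cv2.imwrite("pics/v3.png",cv2.resize(im[100:300,180:480],(600,400)))
E
```

```text
fit (array([ 0.61561583, -0.2372086 , -0.83281904]), np.float64(0.9934886066402852), 90)
```

View pics/v3.png

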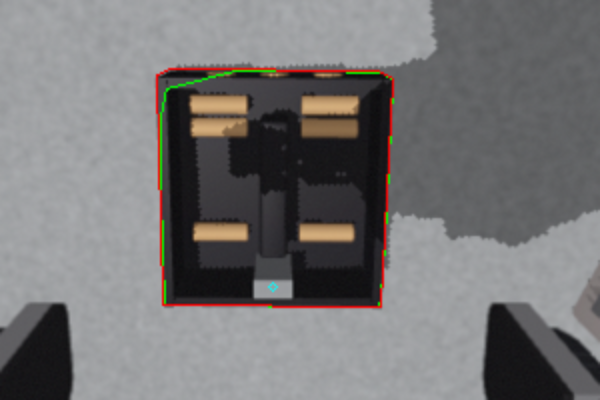

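The tray fit matches the picture (IoU 0.993, key marker on the grey key), so I pick and stack it.

```bash
python3 - <<'E'
from h import *
v=[.61562,-.23721,-.8328]
z=grasp(v,.014); bot.move_linear([v[0],v[1],.12],speed=.1); bot.wait(.2); print(bot.read_gripper_width())
d=inhand(z)
if d is None or abs(d)>.006: raise SystemExit("check")
if put(z,d,.044): letgo(); 
bot.set_gripper(1.0)
im,c=look(.5,-.05,.012,.08+np.pi/2,.27,"w_lid"); np.save("E_lid",c[2])
a=im[:300,140:500].copy()
t=shoot("top")[0]
cv2.imwrite("pics/v4.png",np.hstack([cv2.resize(a,(480,400)),cv2.resize(t[130:330,130:290],(320,400))]))
E
```

```text
grasp hit False [ 0.6161 -0.2373  0.0147] 0.1280336827493985
0.12221827600428173
inhand top row 151.0 d 0.0005000000000000282 -0.8328017878005834
inhand top row 150.0 d 0.0010000000000000286 0.07835308880598046
try 0 0 height err mm 0.1 [-0.3  0.4  4.4] 0.125
clock 48.2167
```

View pics/v4.png

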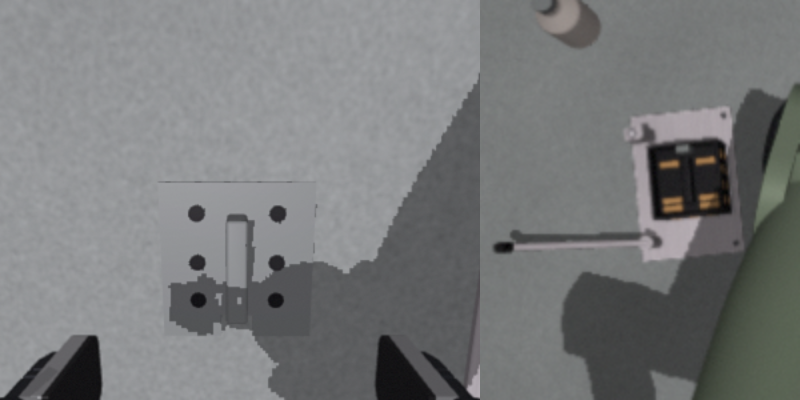

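```bash
python3 - <<'E'
from h import *
from scipy.optimize import least_squares
k=bot.calibration("wrist"); c=(k["mtx"],k["k1"],np.load("E_lid.npy"))
M=np.array([[-48,-46,12],[-48,46,12],[48,-46,12],[48,46,12]])/1e3; uv=np.array([[259.2,136.5],[376.2,136.5],[263,251.2],[371.7,251.2]])
r=least_squares(lambda v:(proj(place(M,*v),c)-uv).ravel(),[.5,-.05,.08]); print(r.x,np.round(r.fun,1))
v=[float(t) for t in r.x]
z=grasp(v,.019); 
p=bot.read_position(); bot.move_linear([float(p[0]),float(p[1]),.1],speed=.1); bot.wait(.2); print(bot.read_gripper_width(),bot.read_ft_force())
if put(z,0.,.080): letgo()
E
```

```text
[ 0.49929143 -0.04896052  0.08021352] [-0.9  0.1  0.7  0.3  0.3 -0.3 -0.1 -0.1]
grasp hit False [ 0.4997 -0.0489  0.0195] 0.12095331548880839
0.12204826764318234 [ 0.11297832 -0.0388627  -0.85151549]
try 0 0 height err mm 0.2 [-1.6  0.1  5.5] 0.125
clock 58.3667
```

```bash
python3 - <<'E'
from h import *
p,q=knob(1.5,.20); bot.set_gripper(.5,40); bot.move_pose(p,q)
p[2]=.078; print("hit",bot.move_linear(p,speed=.1,until_force=8))
bot.set_gripper(0,40); print(bot.read_gripper_width(),bot.read_ft_force())
for th in list(np.arange(1.35,.19,-.15))+[.15]:
    p,q=knob(th,.078); bot.move_linear(p,speed=.12,rotation=q)
print(bot.read_gripper_width(),bot.read_ft_force())
for th in (.12,.09,.06,.03,.01,0,-.01,-.02,-.03):
    p,q=knob(th,.078); h=bot.move_linear(p,speed=.04,rotation=q,until_force=14)
    print(th,h,np.round(bot.read_ft_force(),1),np.round(bot.read_position(),4))
    if th<.02 and h: break
bot.set_gripper(.45); bot.wait(.3); p=[float(t) for t in bot.read_position()]; p[2]=.2; bot.move_linear(p,speed=.15)
bot.set_gripper(1.); im,c=look(.52,.19,.1,1.65,.36,"w_end"); print(bot.read_clock())
o=im.copy()
for P in ([.105,.064,.106],): 
    for u in proj(place(P,*D),c): cv2.circle(o,u.astype(int).tolist(),2,(0,0,255),-1)
t=shoot("top")[0]; cv2.imwrite("pics/v5.png",np.hstack([cv2.resize(o[:360,140:500],(480,480)),cv2.resize(t[130:330,150:290],(320,480))]))
E
```

```text
hit False
0.14529812003451517 [-0.43289514 -0.42007486  2.53697378]
0.14463824582660942 [8.00085492 1.69492747 2.23039383]
0.12 False [8.1 1.  1. ] [0.6045 0.2547 0.0787]
0.09 False [9.1 1.4 1.2] [0.6055 0.2497 0.0787]
0.06 False [ 9.  -0.2  1.9] [0.6065 0.2441 0.0787]
0.03 False [ 9.8 -0.4  1.3] [0.6074 0.2381 0.0787]
0.01 False [ 9.9 -3.2  2. ] [0.6078 0.234  0.0787]
0 False [ 9.7 -2.1  2. ] [0.608  0.2326 0.0787]
-0.01 False [ 9.6 -2.3  2. ] [0.6081 0.2309 0.0787]
-0.02 False [9.7 2.1 0.8] [0.6081 0.2306 0.0787]
-0.03 False [10.   6.4  0.2] [0.6081 0.2305 0.0787]
70.3
```

View pics/v5.png

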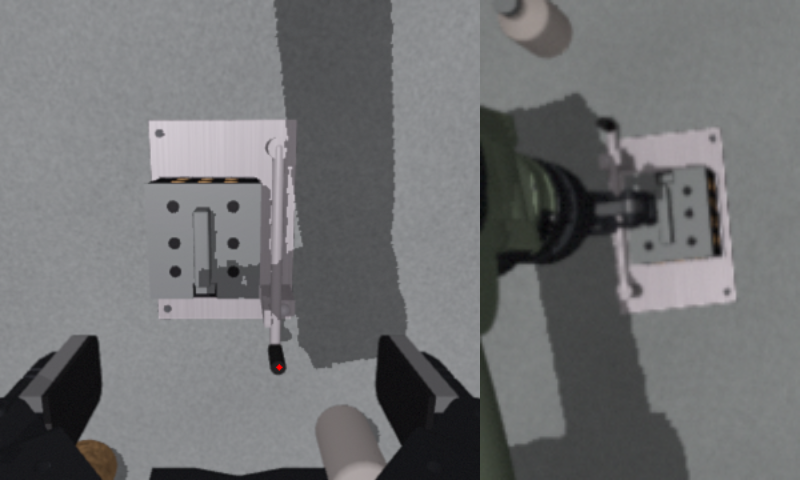

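```bash
python3 - <<'E'
from h import *
bot.move_pose([.35,-.1,.30],down(1.5)); bot.wait(.5)
t=shoot("top")[0]; s=shoot("scene")[0]
cv2.imwrite("pics/v6.png",np.vstack([np.hstack([cv2.resize(t,(480,300)),cv2.resize(t[150:290,170:310],(300,300))]),np.hstack([cv2.resize(s[130:310,120:500],(480,228)),cv2.resize(s[140:240,320:450],(300,228))])]))
E
```

View pics/v6.png

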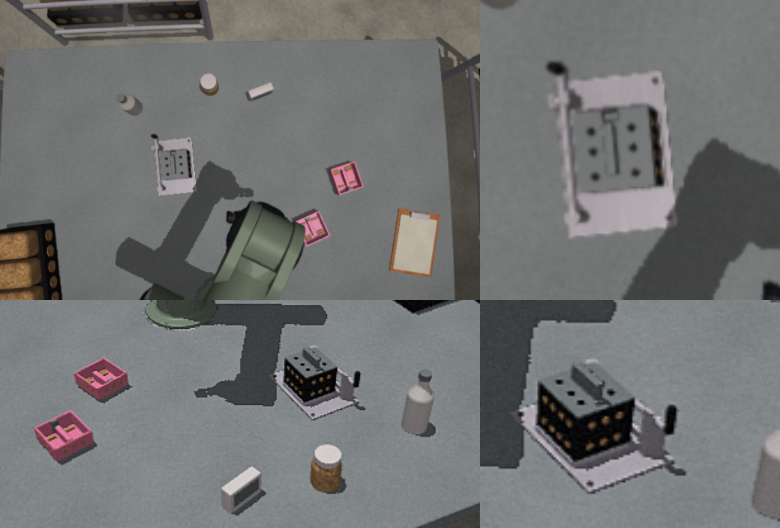

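```bash
python3 -c "
from cell import bot
print(bot.read_clock()); bot.close_job()"
```

```text
72.1667
the job is handed in; nothing more can be done
```

The job is done and handed in at about 72 s. I swung the keeper bar open to about 1.5 rad and set the lid aside. I then stacked the only two black trays on the bench in the dock, put the lid on top, and swung the bar shut.

**Seating:** both trays and the lid dropped home at the first try, 0.1 to 0.2 mm from their expected heights.

**Keeper bar:** it was pushed past the catch until it stopped moving and the pushing force rose. In the last pictures the knob is at its shut position. I did not tug the bar to test the catch.

**Bystanders:** the bottle, jar, hygrometer and both pink look-alikes were never approached, and they look unmoved in the last pictures. I did not measure their positions again. The large crate of loaves at the bench edge is no tray, so I left it alone.

**Check that failed:** the fit before the first tray pick was poor (overlap score 0.14), because the half-open fingers merged with the tray in the picture. It also put that tray about 2 cm from where I had first measured it, so the tray may have been knocked. The grasp still held, and a check in the hand showed the tray within 0.5 mm of where it should be.

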